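# Pair the pantry jars and clamp the rack's sliding stop at its mark

### The job

One jar stands in the wooden jar rack: stand its twin (the jar on the table with the same wooden lid and the same orange contents) upright on the free cork disc beside it and let go. Then, with the red cam lever still open, slide the rack's spring-loaded leg towards the jars until its yellow pointer is at the red line on the scale, steady it there for a moment, and only then press the cam lever fully closed against the leg's grip plate with the leg still at the line. Finish while holding: keep the lever and plate squeezed and the leg at its line when the program ends, and leave all the other jars and things where they are.

Things in the scene. Friction and masses are not known exactly. Their poses are not given: they have to be found in the camera images.
- rack: Jar rack fixed to the table: wooden board 150 mm (x) by 430 mm (y), 12 mm thick, origin at the centre of its underside. Its y runs along the row of jars, from the leg (-y end) to an end wall 70 mm high at y = +205 mm. Cork discs at x = 0, y = 150 mm (taken by the twin) and 75 mm (free). A white scale with black ticks lies along the +x edge. All on it turns with it.
- free_disc (a point): Centre of the free cork disc (68 mm diameter), on the board's upper face, 12 mm above the table; axes as the rack's. The next disc's centre is 75 mm farther along +y, so jars stand 15 mm apart.
- mark: Red line, 26 mm long and 5 mm wide, across the scale on the board, with a red clip 8 mm wide on the board's +x edge at its end; fixed, its place along the rack differs each time. This origin lies on the rack's centre line (x = 0, underside of the board) level with the red line, axes as the rack's; the visible line is at x = +48 to +74 mm of it.
- pointer (a point): Tip of the leg's yellow pointer, 57 mm to +x of the rack's centre line, 15 mm above the table, at the foot of the yellow +x edge of the clear fence. It is at the line when its y along the rack equals the mark's.
- leg (a joint): Travel of the sliding leg along the rack's +y, m: 0 = fully back, up to 0.11. A spring pushes it back with 4 N (at 0) to 5.5 N, so it returns whenever let go, even with the lever closed. It is an aluminium bar 30 mm wide, top 24 mm above the table, with a clear fence at its jar end (100 mm wide, up to 72 mm above the table, level with the pointer) and the grey grip (leg_grip) behind.
- leg_grip: Grey grip on the leg; axes as the rack's, origin on the rack's centre line, 12 mm over the table, 74 mm to -y of the pointer. Both plates stand 24 to 80 mm over the table. Grip plate: x = +2 to +14 mm, y = -52 to +22. Cross stop at its jar end: x = -46 to +46, y = +22 to +30. Open fingers astride plate and open lever can push the leg by the cross stop's -y face, lever untouched.
- grip_center (a point): Where to put the middle between the fingers: middle of the 28 mm thick package of grip plate and closed lever, 12 mm to -y of the cross stop's face, 58 mm above the table; axes as the rack's (fingers close along its x). Moves with the leg. Fingertips down to 35 to 40 mm above the table clear the bar.
- lever_pad: Red paddle of the cam lever, 66 mm long, 10 mm thick, 33 to 77 mm above the table, on the robot side (-x) of the grip plate. Origin = its hinge (vertical pin), 55 mm above the table, at x = -9, y = -52 mm of the leg_grip; its y points along the paddle. Closed, it lies parallel to the plate with its outer face at x = -14 mm.
- lever (a joint): Angle of the cam lever, rad: 0 = closed (hard stop), grows as its free end swings away from the plate to -x. Starts open at 0.28 to 0.38: at the grip centre its outer face is then 31 to 39 mm to -x of the rack's centre line. Stays where it is left; closing takes about 4 N at the grip centre. Squeezing plate and lever between the fingers closes it.
- jar_orange_oak: The jar to be placed, on the table: orange contents, pale wooden lid. 60 mm diameter, 100 mm tall, 150 to 350 g, straight-sided closed clear jar (lid is the top 18 mm, same diameter); origin at the centre of its underside, z up the jar. 
- jar_twin: The jar that stands in the rack: orange contents, pale wooden lid. Leave it. 60 mm diameter, 100 mm tall, 150 to 350 g, straight-sided closed clear jar (lid is the top 18 mm, same diameter); origin at the centre of its underside, z up the jar. 
- jar_orange_white: Orange contents but a white lid, on the table: not the twin, leave it. 60 mm diameter, 100 mm tall, 150 to 350 g, straight-sided closed clear jar (lid is the top 18 mm, same diameter); origin at the centre of its underside, z up the jar. 
- jar_green_oak: Green contents, pale wooden lid, on the table: not the twin, leave it. 60 mm diameter, 100 mm tall, 150 to 350 g, straight-sided closed clear jar (lid is the top 18 mm, same diameter); origin at the centre of its underside, z up the jar. 
- tin: Blue-labelled food tin, 74 mm diameter, 110 mm tall, origin under its centre; bystander on the left.
- sauce: Amber sauce bottle, 60 mm diameter, 190 mm tall, origin under its centre; bystander on the right.
- mug: Blue mug, 80 mm diameter, 90 mm tall, origin under its centre; bystander on the left.
- spoon: Wooden spoon lying on the table on the right; bystander.
- packet: Orange packet, 60 x 100 x 35 mm, origin under its centre; bystander on the right near the robot.

How it is judged (in metres and radians):
On the way, in this order (a step that is already met when the one before it is completed fails the run):
1. the matching jar stands upright on the free cork disc, let go (horizontal distance between jar_orange_oak and free_disc below 0.015 m and z of jar_orange_oak in the frame of free_disc between -0.004 and 0.004 m and angle between jar_orange_oak's own z axis and vertical below 0.08 rad and linear speed of jar_orange_oak below 0.03 m/s and contact force between the fingers and jar_orange_oak below 0.1 N), for 0.2 s.
2. the fingers hold the leg with its pointer at the red line, the lever still open (not (y of pointer in the frame of mark above 0.006 m or y of pointer in the frame of mark below -0.006 m) and value of joint lever above 0.2 rad and contact force between the fingers and leg_grip above 1 N and velocity of joint leg between -0.03 and 0.03 m/s), for 0.3 s.
At the end, for the whole second after the job is handed in: The jar with orange contents and wooden lid stands upright on the free disc (centre within 15 mm), untouched; the leg's pointer is within 6 mm of the red line; the lever is closed (below 0.08 rad); the fingers still press on both the leg's grip and the lever with more than 3 N (all of step 1 and not (y of pointer in the frame of mark above 0.006 m or y of pointer in the frame of mark below -0.006 m) and value of joint lever below 0.08 rad and contact force between the fingers and leg_grip above 3 N and contact force between the fingers and lever_pad above 3 N); the arm keeps its last pose, push and grip.
It fails at once if the lever is closed while the leg is away from the line (lever below 0.15 rad, pointer more than 12 mm off) (value of joint lever below 0.15 rad and (y of pointer in the frame of mark above 0.012 m or y of pointer in the frame of mark below -0.012 m)).
It fails at once if another jar (in the rack or on the table) is shifted by more than 20 mm or tipped (distance of any of jar_orange_white, jar_green_oak, jar_twin from where it was at the start of the episode above 0.02 m or angle between any of jar_orange_white, jar_green_oak, jar_twin's own z axis and vertical above 0.3 rad).
It fails at once if a bystander (tin, sauce bottle, mug, spoon, packet) is shifted by more than 20 mm or tipped (distance of any of tin, sauce, mug, spoon, packet from where it was at the start of the episode above 0.02 m or angle between any of tin, sauce, mug, packet's own z axis and vertical above 0.3 rad).
It also fails if it takes over 51 s, if anything falls off the work surface, if the arm or the gripper's body presses on something with over 40 N, if the wrist force passes 120 N, or if a joint passes its speed limit or range.

### The arm

A 6-joint arm with a two-finger parallel gripper is mounted at the origin on the work surface. World frame = base frame: x ahead of the robot, y to its left, z up, the work surface at z = 0. Lengths are in mm, angles in rad, forces in N, time in s.
With the tool pointing down it reaches from about 350 to 975 mm from the base axis. Payload 7.1 kg.
Tool frame: the origin (TCP) lies midway between the tips of the shut fingers; the grasp point (between the pads) lies 19 mm behind it; z points along the fingers, y is the line along which they close (so a half turn about z gives the same grasp; the last joint's range is limited). The gripper opens to 88 mm and grips with 3 to 60 N. Pads are 20 mm wide; open, the fingers measure 115 mm over their backs; the gripper's body (75 mm by 178 mm) begins 61 mm behind the grasp point.
Start: joints at [-1.361, 0.423, 1.63, -0, 1.089, -0.019], TCP at [141.775, -608.691, 222.675] pointing down, gripper open.
Joint ranges: [-3, 3], [-0.9, 2.11], [0.09, 2.58], [-1.31, 4.45], [0.11, 2.69], [-2.54, 2.54]. Speed limits (rad/s): [2.39, 2.39, 3.01, 3.14, 3.14, 3.14].

### API

Orientations are given as a rotation vector (axis times angle).
In Python, from workcell import ctrl gives the robot as it stands. The module is installed in compiled form; this text tells all that it offers.
- The arm moves only by the tool servo_tool, never from a script. Its argument "increments" is a list of rows, each a list of 7 numbers: the shift along the world's x, y, z in cm, then the turn, a rotation vector about the world's x, y, z in degrees, then the opening, from -1 (shut) to 1 (fully open). A call has 1 to 20 rows; each row is the pose to reach, as a shift and turn from the pose commanded when the call began; what a row does not reach only later rows make up. A row lasts 1/12 s, in which the tool goes at most 41.7 mm and 7.16 degrees, less where a joint would pass 70% of its speed; a pose out of reach is approached as far as the arm can. A call with a gripper value outside its range is refused whole. The fingers move at their own pace and stop on an object; the grip force is fixed at half the most. Time passes only in rows, so rows that repeat a pose let the fingers close. It gives the time, the measured TCP pose, the force, the opening and the grip force at its end, in the units of the state.
- ctrl.get_obs(): the state, without advancing time (a new reading comes with each control period).
- ctrl.get_image(name): name is "scene" or "top" or "wrist"; returns a dict with "image" (420x560x3 uint8, red, green, blue), "fx", "fy", "cx", "cy" (pixels), "extrinsics" (4x4, takes a point from camera to world coordinates); the wrist camera has in their place "tool_from_camera" (4x4, takes a point from camera to tool coordinates, whose origin is the TCP and whose axes are the flange's). Camera axes: x right, y up, looking along -z (the intrinsics and any distortion apply to the point x, -y, -z); pixel columns grow to the right and rows downward; lengths in mm; the calibration is good to about 2 mm. A picture is of the moment at which its call begins: read the wrist's pose just before it. There is no depth.
- ctrl.close_job(): hands the job in; it is judged then, once.
The state is a dict: "t": time; "qpos": joint angles; "qvel": joint speeds; "joint_torque": joint torques, N m; "ee_pos": TCP position; "orientation": TCP orientation; "ft_force": force on the tool from outside, world axes, zero at the start; "moment": the same for the moment, N m; "width": finger opening in mm; "grasp_force": force on a finger pad.
Only numpy, scipy, OpenCV 4.12 (cv2) and the standard library are available. Lean on these libraries where they do the work, as an engineer would, in place of code of your own. Each camera call takes 0.05 s, during which the arm holds its last target. There are 200 camera calls.

## Working session

There is one attempt and no reset: what is moved stays moved. The work goes in short steps, Python scripts to look and compute and a tool call to move; the robot and the scene stay as the last step left them, time stands still between calls to the robot, and variables do not carry over. Pictures are saved under pics/ and viewed, at most 12 in all, crops included, and the job is handed in when it is done.

Besides the shell and the picture viewer there is one more tool, called after "Emit:" as name(argument=value, ...), one argument or row to a line, values as JSON. servo_tool: Moves the arm, as the interface text tells. Its arguments: {"type":"object","properties":{"increments":{"type":"array","items":{"type":"array","items":{"type":"number"}}}},"required":["increments"]}

```bash
mkdir -p pics; cat > h.py <<'E'
import numpy as np, cv2
from workcell import ctrl
def snap(name,fn,scale=1,crop=None):
    d=ctrl.get_image(name); im=d["image"][:,:,::-1].copy()
    cv2.imwrite("pics/raw_"+fn,im)
    np.savez("pics/"+fn+".npz",**{k:v for k,v in d.items() if k!="image"})
    if crop: im=im[crop[1]:crop[3],crop[0]:crop[2]]
    if scale!=1: im=cv2.resize(im,None,fx=scale,fy=scale,interpolation=cv2.INTER_CUBIC)
    cv2.imwrite("pics/"+fn,im); return d
def pt(fn,u,v,z,E=None):
    d=np.load("pics/"+fn+".npz"); E=d["extrinsics"] if E is None else E
    r=np.array([(u-d["cx"])/d["fx"],-(v-d["cy"])/d["fy"],-1.])
    w=E[:3,:3]@r; o=E[:3,3]; return o+w*(z-o[2])/w[2]
E
python3 - <<'E'
from h import *
o=ctrl.get_obs(); print(o)
d=snap("top","top.png",1.42); print({k:v for k,v in d.items() if k!="image"})
d=snap("scene","scene.png",1.42); print({k:v for k,v in d.items() if k!="image"})
E
```

```text
{'t': 0.0, 'qpos': array([-1.36100119e+00,  4.23847012e-01,  1.63072142e+00, -1.59813735e-05,
        1.08859922e+00, -1.90096335e-02]), 'qvel': array([ 9.05451709e-04, -1.16702593e-03,  8.87173123e-04, -2.70880735e-05,
        1.26042250e-03, -1.31636443e-03]), 'joint_torque': array([ 9.06622827e-04, -5.44615209e+01, -2.73660582e+01,  6.45204051e-02,
        2.27698224e-02, -1.35152322e-04]), 'ee_pos': array([ 141.65281862, -608.14151156,  221.88550709]), 'orientation': array([-3.11949904e+00, -3.58454982e-01,  2.57647220e-04]), 'ft_force': array([0.39112895, 0.84266081, 0.30080161]), 'moment': array([ 0.00748846,  0.02809784, -0.01097423]), 'grasp_force': 0.0, 'width': 88.01146883105028}
{'fx': 491.72263872677115, 'fy': 491.72263872677115, 'cx': 288.07136848777776, 'cy': 212.76704817675895, 'extrinsics': array([[ 1.71881353e-02,  9.93308298e-01, -1.14206796e-01,
         3.52394479e+02],
       [-9.99810214e-01,  1.60272417e-02, -1.10753567e-02,
        -2.65848875e+01],
       [-9.17082375e-03,  1.14375486e-01,  9.93395261e-01,
         1.32327089e+03],
       [ 0.00000000e+00,  0.00000000e+00,  0.00000000e+00,
         1.00000000e+00]])}
{'fx': 405.77248701742786, 'fy': 405.77248701742786, 'cx': 283.26226972398194, 'cy': 212.84197510739867, 'extrinsics': array([[ 3.39458593e-01, -6.32802645e-01,  6.95937265e-01,
         1.23446457e+03],
       [ 9.40344242e-01,  2.10357006e-01, -2.67399769e-01,
        -3.03257478e+02],
       [ 2.28160017e-02,  7.45191749e-01,  6.66459817e-01,
         7.65459486e+02],
       [ 0.00000000e+00,  0.00000000e+00,  0.00000000e+00,
         1.00000000e+00]])}
```

View pics/top.png

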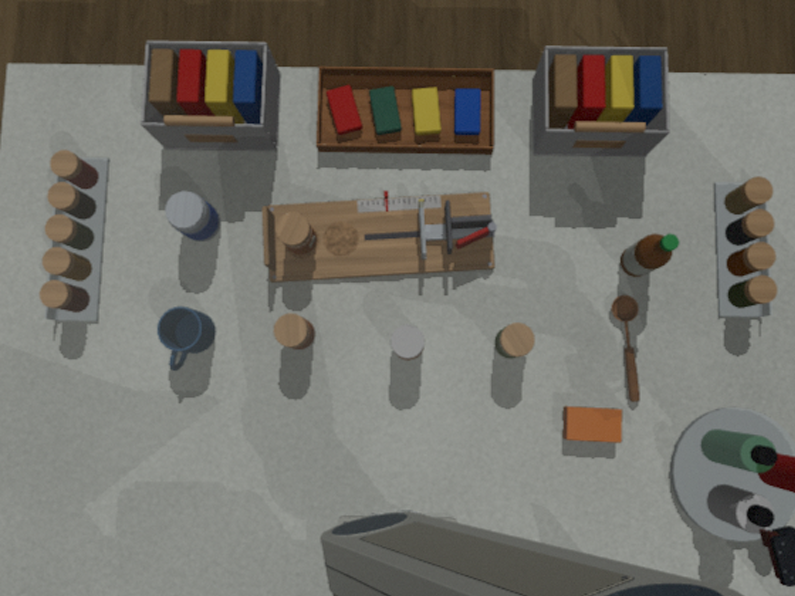

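View pics/scene.png

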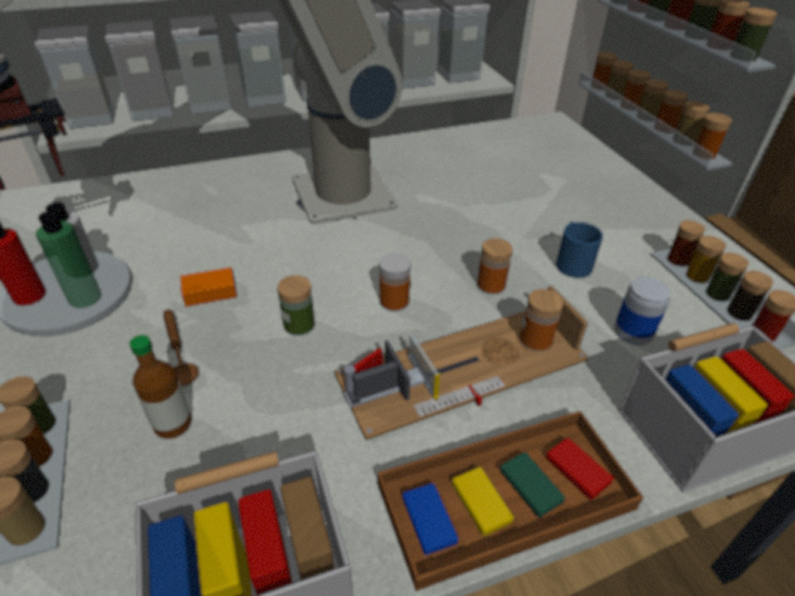

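The twin is the jar at top-view (293,331), next to the mug. The white-lid jar is at (407,342) and the green one at (516,340). The rack's red mark is at (386,200) and the yellow pointer at about (424,205). Next I'll look at enlarged crops.

```bash
python3 - <<'E'
import cv2
t=cv2.imread("pics/raw_top.png"); s=cv2.imread("pics/raw_scene.png")
cv2.imwrite("pics/c1.png",cv2.resize(t[125:275,170:370],None,fx=4,fy=4,interpolation=cv2.INTER_CUBIC))
cv2.imwrite("pics/c2.png",cv2.resize(s[160:310,230:430],None,fx=4,fy=4,interpolation=cv2.INTER_CUBIC))
E
```

```text
(no output)
```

View pics/c1.png

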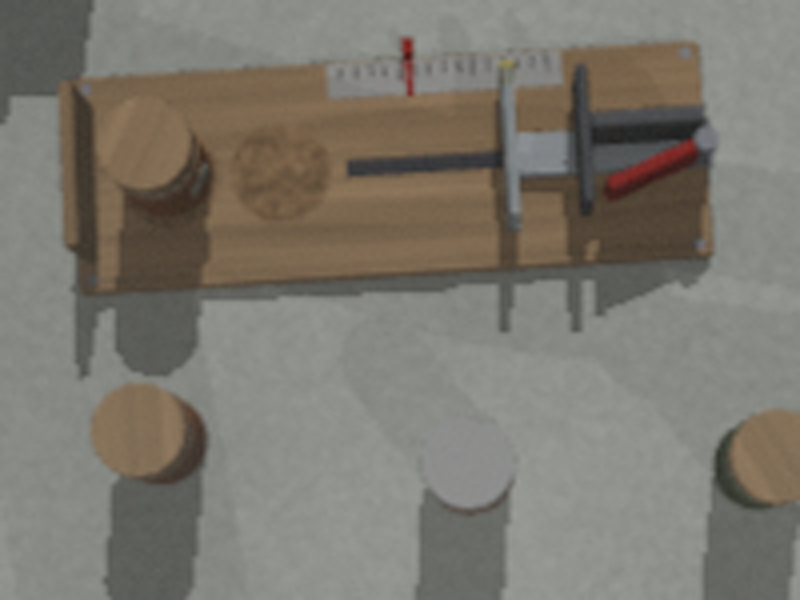

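View pics/c2.png

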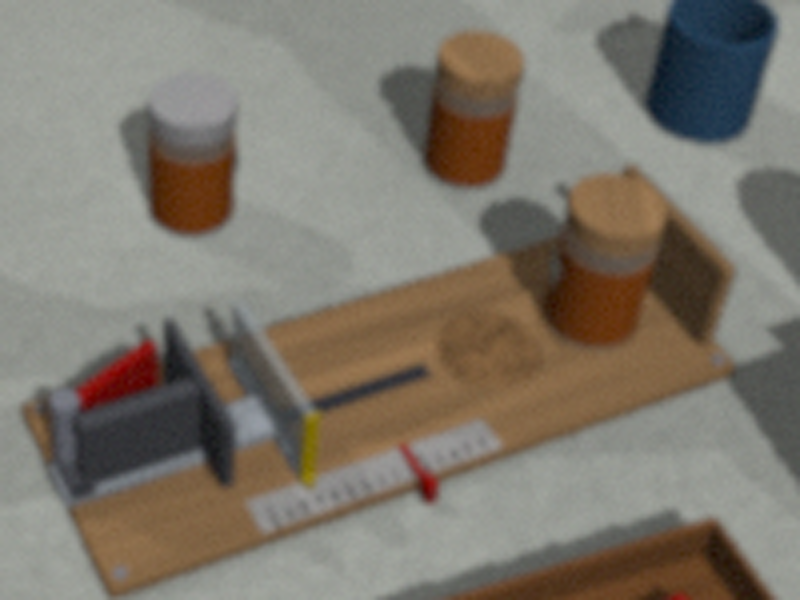

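The crops show the target jar's lid centre at c1 (139,431), the cork disc at (282,171), the red line at (408,67) and the pointer foot at about (508,65). The rack corners are at (698,42) and (712,256).

```bash
python3 - <<'E'
from h import *
f=lambda x,y,z:pt("top.png",170+(x+.5)/4-.5,125+(y+.5)/4-.5,z)
g=lambda x,y,z:pt("scene.png",230+(x+.5)/4-.5,160+(y+.5)/4-.5,z)
for n,a in dict(jar=(139,431,100),twin=(147,144,100),disc=(282,171,12),disctL=(233,171,12),disctR=(330,171,12),TR=(698,42,12),BR=(712,256,12),BL=(84,293,12),line0=(407,40,12),line1=(410,94,12),white=(467,463,100),green=(777,456,100),fenceTopPx=(508,62,72),fenceLow=(515,224,72),crossT=(580,66,80),crossB=(586,212,80),hinge=(705,138,80),levtip=(610,189,77),ptr=(500,75,15)).items(): print(n,f(*a).round(1)[:2])
print("scene")
for n,a in dict(disc=(491,348,12),line0=(404,447,12),line1=(432,498,12),jarlid=(481,63,100),jarbase=(466,162,0),ptr=(309,482,15),ftop=(314,415,72),BR=(115,592,12),twin=(617,210,100),TR=(733,370,12), hr=(26,408,12)).items(): print(n,g(*a).round(1)[:2])
E
```

```text
jar [440.4 195.2]
twin [622.9 196.8]
disc [625.1 120.4]
disctL [624.6 153.7]
disctR [625.6  87.8]
TR [ 719.  -161.4]
BR [ 571.3 -171.4]
BL [539.4 251.7]
line0 [717.5  37.4]
line1 [679.8  34.6]
white [423.8  -9.9]
green [ 431.4 -202.5]
fenceTopPx [687.1 -31.6]
fenceLow [580.2 -37.8]
crossT [683.  -78.2]
crossB [587.2 -83.1]
hinge [ 636.7 -159.2]
levtip [603.  -98.5]
ptr [693.2 -26.6]
scene
disc [625.7 123.1]
line0 [682.5  35.5]
line1 [722.9  34.8]
jarlid [451.7 191.1]
jarbase [440.7 199. ]
ptr [690.9 -29.9]
ftop [688.8 -29.8]
BR [ 725.3 -159.5]
twin [616.  202.2]
TR [692.3 260.7]
hr [ 579.7 -171.3]
```

Emit:
servo_tool(
  increments=[
    [3, 4, 1, 0, 0, 7, 1],
    [6, 8, 1, 0, 0, 14, 1],
    [9, 12, 1, 0, 0, 21, 1],
    [12, 16, 1, 0, 0, 28, 1],
    [15, 20, 1, 0, 0, 35, 1],
    [18, 24, 1, 0, 0, 42, 1],
    [21, 28, 2, 0, 0, 49, 1],
    [24, 32, 2, 0, 0, 56, 1],
    [27, 36, 2, 0, 0, 63, 1],
    [29.5, 40, 2, 0, 0, 70, 1],
    [29.8, 44, 3, 0, 0, 77, 1],
    [29.8, 48, 3, 0, 0, 81, 1],
    [29.8, 52, 3, 0, 0, 81, 1],
    [29.8, 56, 3, 0, 0, 81, 1],
    [29.8, 60, 3, 0, 0, 81, 1],
    [29.8, 64, 3, 0, 0, 81, 1],
    [29.8, 68, 3, 0, 0, 81, 1],
    [29.8, 72, 3, 0, 0, 81, 1],
    [29.8, 76, 3, 0, 0, 81, 1],
    [29.8, 78, 3, 0, 0, 81, 1],
  ],
)

```text
t: 1.77
ee_pos: [438.9, 136.1, 252.6]
orientation: [2.14, 2.3, -0.0]
ft_force: [1.3, -0.5, 1.1]
width: 87.9
grasp_force: 0.0
```

Emit:
servo_tool(
  increments=[
    [0, 1.3, 0, 0, 0, 0, 1],
    [0, 2.2, 0, 0, 0, 0, 1],
    [0, 2.2, 0, 0, 0, 0, 1],
    [0, 2.2, 0, 0, 0, 0, 1],
    [0, 2.2, 0, 0, 0, 0, 1],
  ],
)

```text
t: 2.18
ee_pos: [439.4, 154.9, 252.4]
orientation: [-2.142, -2.298, 0.001]
ft_force: [0.0, 0.1, -0.0]
width: 87.9
grasp_force: 0.0
```

```bash
python3 - <<'E'
from h import *
o=ctrl.get_obs(); print(o["t"],o["ee_pos"],o["orientation"],o["qpos"])
np.savez("pics/p1.npz",p=o["ee_pos"],r=o["orientation"])
d=snap("wrist","w1.png",1.42); print({k:v for k,v in d.items() if k!="image"})
E
```

```text
2.1833 [439.37494265 154.94420945 252.43370404] [-2.14159257e+00 -2.29845291e+00  1.07597463e-03] [ 3.13679396e-01  1.47776102e-01  1.94064727e+00 -3.34823148e-04
  1.05379121e+00  2.43217269e-01]
{'fx': 340.3341194933628, 'fy': 340.3341194933628, 'cx': 279.59849265485155, 'cy': 208.59533211453933, 'tool_from_camera': array([[-9.81563851e-04,  9.55309447e-01,  2.95605983e-01,
         8.19973744e+01],
       [ 9.99999311e-01,  1.12791391e-03, -3.24565965e-04,
         6.39569972e-01],
       [-6.43479034e-04,  2.95605461e-01, -9.55309896e-01,
        -1.59997516e+02],
       [ 0.00000000e+00,  0.00000000e+00,  0.00000000e+00,
         1.00000000e+00]])}
```

View pics/w1.png

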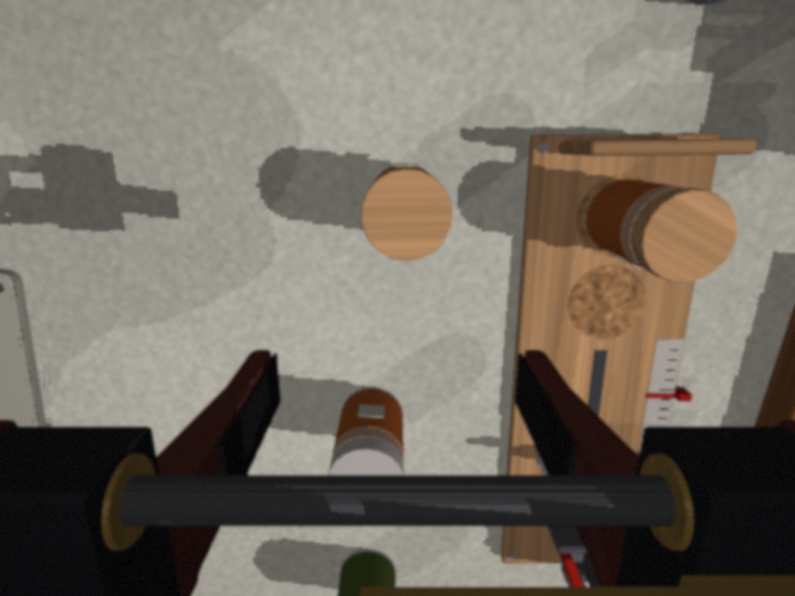

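The wrist view shows the jar lid at (407,214), the cork disc at (607,301), the red line's inner end at (648,396) and its clip at (686,396).

```bash
cat >> h.py <<'E'
from scipy.spatial.transform import Rotation as R
def wE(fn,p,r):
    T=np.eye(4);T[:3,:3]=R.from_rotvec(r).as_matrix();T[:3,3]=p
    return T@np.load("pics/"+fn+".npz")["tool_from_camera"]
E
python3 - <<'E'
from h import *
q=np.load("pics/p1.npz"); E=wE("w1.png",q["p"],q["r"])
for n,a in dict(jar=(407,214,100),disc=(607,301,12),twin=(690,233,100),l0=(648,396,12),l1=(686,396,12),board_l1=(534,138,12),board_l0=(504,558,12)).items(): print(n,pt("w1.png",(a[0]+.5)/1.42-.5,(a[1]+.5)/1.42-.5,a[2],E).round(1)[:2])
E
```

```text
jar [443.5 196. ]
disc [625.3 121.6]
twin [628.  196.6]
l0 [681.5  32.9]
l1 [716.6  35.3]
board_l1 [541.3 250.8]
board_l0 [ 573.8 -163.9]
```

Emit:
servo_tool(
  increments=[
    [0, 0, 0, 0, 0, 0, 1],
    [0, 0, 0, 0, 0, 0, 1],
    [0, 0, 0, 0, 0, 0, 1],
  ],
)

```text
t: 2.48
ee_pos: [439.6, 155.4, 252.7]
orientation: [2.142, 2.298, 0.0]
ft_force: [0.5, -0.8, 1.0]
width: 87.6
grasp_force: 0.0
```

Emit:
servo_tool(
  increments=[
    [0.2, 4.05, -1, 0, 0, 0, 1],
    [0.2, 4.05, -4, 0, 0, 0, 1],
    [0.2, 4.05, -8, 0, 0, 0, 1],
    [0.2, 4.05, -12, 0, 0, 0, 1],
    [0.2, 4.05, -15, 0, 0, 0, 1],
    [0.2, 4.05, -17.5, 0, 0, 0, 1],
    [0.2, 4.05, -19.5, 0, 0, 0, 1],
    [0.2, 4.05, -20.5, 0, 0, 0, 1],
    [0.2, 4.05, -20.5, 0, 0, 0, 1],
    [0.2, 4.05, -20.5, 0, 0, 0, -1],
    [0.2, 4.05, -20.5, 0, 0, 0, -1],
    [0.2, 4.05, -20.5, 0, 0, 0, -1],
    [0.2, 4.05, -20.5, 0, 0, 0, -1],
    [0.2, 4.05, -20.5, 0, 0, 0, -1],
    [0.2, 4.05, -20.5, 0, 0, 0, -1],
    [0.2, 4.05, -20.5, 0, 0, 0, -1],
  ],
)

```text
t: 3.82
ee_pos: [442.2, 196.9, 48.6]
orientation: [2.14, 2.299, 0.002]
ft_force: [0.1, -0.3, 6.5]
width: 59.6
grasp_force: 30.0
```

Emit:
servo_tool(
  increments=[
    [0, 0, 1.5, 0, 0, 0, -1],
    [0, 0, 4, 0, 0, 0, -1],
    [0, -2, 6, 0, 0, 0, -1],
    [0.5, -5, 6, 0, 0, 0, -1],
    [3, -7.45, 6, 0, 0, 0, -1],
    [6, -7.45, 6, 0, 0, 0, -1],
    [9, -7.45, 6, 0, 0, 0, -1],
    [12, -7.45, 6, 0, 0, 0, -1],
    [15, -7.45, 6, 0, 0, 0, -1],
    [17, -7.45, 6, 0, 0, 0, -1],
    [18.3, -7.45, 6, 0, 0, 0, -1],
    [18.3, -7.45, 6, 0, 0, 0, -1],
    [18.3, -7.45, 6, 0, 0, 0, -1],
    [18.3, -7.45, 6, 0, 0, 0, -1],
  ],
)

```text
t: 4.98
ee_pos: [622.9, 122.0, 107.1]
orientation: [-2.139, -2.299, 0.003]
ft_force: [-1.1, 0.7, -2.5]
width: 59.5
grasp_force: 30.0
```

```bash
python3 - <<'E'
from h import *
o=ctrl.get_obs(); print(o["t"],o["ee_pos"],o["orientation"],o["ft_force"],o["width"])
np.savez("pics/p2.npz",p=o["ee_pos"],r=o["orientation"])
snap("wrist","w2.png",1.42)
E
```

```text
4.9833 [622.92532198 121.96978395 107.10240638] [-2.13942709 -2.29874797  0.00252972] [-1.11685845  0.7455937  -2.54397142] 59.45325306489514
```

View pics/w2.png

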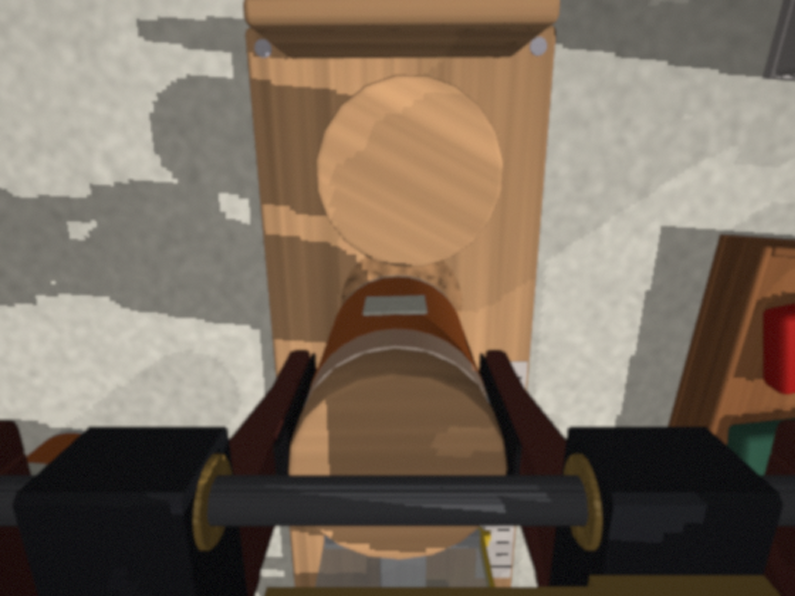

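The jar is held upright over the disc. The rack screws are at (263,47) and (538,46), and the twin's lid is at (410,170).

```bash
python3 - <<'E'
from h import *
q=np.load("pics/p2.npz"); E=wE("w2.png",q["p"],q["r"])
for n,a in dict(s0=(263,47,12),s1=(538,46,12),twin=(410,170,100),el=(272,330,12),er=(536,330,12),cl=(342,290,12),cr=(460,290,12)).items(): print(n,pt("w2.png",(a[0]+.5)/1.42-.5,(a[1]+.5)/1.42-.5,a[2],E).round(1)[:2])
E
```

```text
s0 [550.6 244.6]
s1 [681.2 254.3]
twin [622.6 196.7]
el [554.1 100.2]
er [702.8 110.8]
cl [592.7 126.6]
cr [657.4 131.2]
```

Emit:
servo_tool(
  increments=[
    [0.1, 0, -1, 0, 0, 0, -1],
    [0.1, 0, -2.2, 0, 0, 0, -1],
    [0.1, 0, -3.4, 0, 0, 0, -1],
    [0.1, 0, -4.2, 0, 0, 0, -1],
    [0.1, 0, -4.6, 0, 0, 0, -1],
    [0.1, 0, -4.7, 0, 0, 0, -1],
    [0.1, 0, -4.7, 0, 0, 0, -1],
    [0.1, 0, -4.7, 0, 0, 0, -1],
  ],
)

```text
t: 5.7
ee_pos: [624.6, 122.0, 60.5]
orientation: [-2.139, -2.299, 0.003]
ft_force: [-4.0, -1.3, 5.0]
width: 59.9
grasp_force: 30.0
```

Emit:
servo_tool(
  increments=[
    [0, 0, 0, 0, 0, 0, -1],
    [0, 0, 0, 0, 0, 0, 0],
    [0, 0, 0, 0, 0, 0, 1],
    [0, 0, 0, 0, 0, 0, 1],
    [0, 0, 0, 0, 0, 0, 1],
    [0, 0, 0, 0, 0, 0, 1],
    [0, 0, 0, 0, 0, 0, 1],
  ],
)

```text
t: 6.28
ee_pos: [625.6, 122.1, 60.5]
orientation: [2.14, 2.3, 0.0]
ft_force: [0.6, 0.4, 0.0]
width: 86.6
grasp_force: 0.0
```

Emit:
servo_tool(
  increments=[
    [0, 0, 2, 0, 0, 0, 1],
    [0, 0, 5, 0, 0, 0, 1],
    [0, 0, 8, 0, 0, 0, 1],
    [0, 0, 11, 0, 0, 0, 1],
    [0, -3, 13, 0, 0, 0, 1],
    [0, -7, 14, 0, 0, 0, 1],
    [0, -11, 14, 0, 0, 0, 1],
    [0, -15, 14, 0, 0, 0, 1],
    [0, -19, 14, 0, 0, 0, 1],
    [0, -22, 14, 0, 0, 0, 1],
    [0, -22.5, 14, 0, 0, 0, 1],
    [0, -22.5, 14, 0, 0, 0, 1],
    [0, -22.5, 14, 0, 0, 0, 1],
  ],
)

```text
t: 7.37
ee_pos: [625.4, -102.7, 200.5]
orientation: [-2.141, -2.298, -0.0]
ft_force: [0.2, 0.3, -0.6]
width: 87.5
grasp_force: 0.0
```

```bash
python3 - <<'E'
from h import *
o=ctrl.get_obs(); print(o["t"],o["ee_pos"],o["orientation"],o["ft_force"],o["width"])
np.savez("pics/p3.npz",p=o["ee_pos"],r=o["orientation"])
snap("wrist","w3.png",1.42)
E
```

```text
7.3667 [ 625.37321477 -102.6655228   200.46007071] [-2.14110248e+00 -2.29828889e+00 -2.99268512e-04] [ 0.18480712  0.29729658 -0.58917073] 87.4848390945727
```

View pics/w3.png

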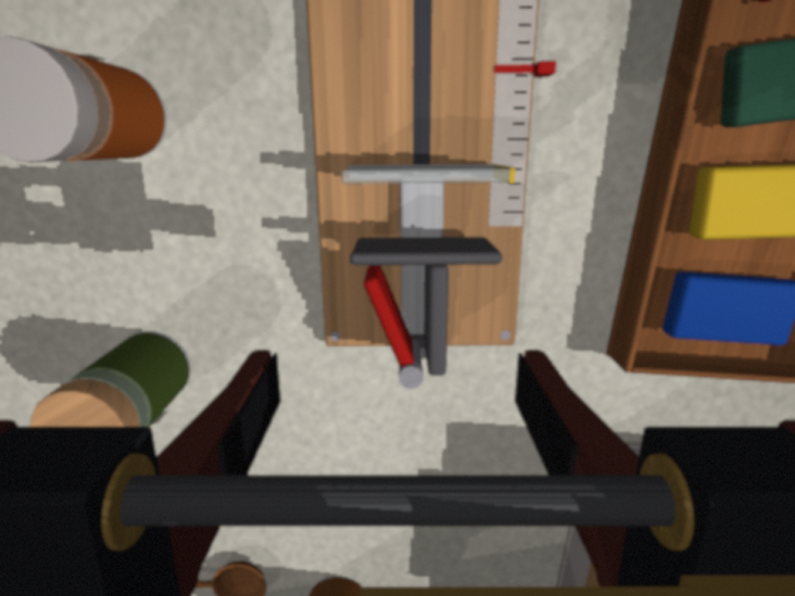

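The jar has been let go. The rack shows the red line at row 68 (x 495–555), the yellow pointer at (514,175), the stop's top edge at rows 253–264, the lever tip at (374,270) and the hinge at (411,376).

```bash
python3 - <<'E'
from h import *
q=np.load("pics/p3.npz"); E=wE("w3.png",q["p"],q["r"])
y=np.radians(4.25); M=np.array([[np.cos(y),np.sin(y)],[-np.sin(y),np.cos(y)]])
print("cam",E[:3,3])
D=np.array([625.6,121.8])
for n,a in dict(line0=(497,68,12),line1=(537,69,12),ptr=(513,175,15),ptrTop=(513,175,72),stopL=(351,264,80),stopR=(501,264,80),stopfL=(355,238,80),levtip=(366,270,77),levtipR=(379,266,77),hinge=(411,376,80),pl_l=(428,372,80),pl_r=(446,372,80),scL=(334,338,12),scR=(504,335,12),plat=(428,268,80),plat2=(446,268,80)).items():
    p=pt("w3.png",(a[0]+.5)/1.42-.5,(a[1]+.5)/1.42-.5,a[2],E)[:2]; print(n,p.round(1),"rack rel disc",(M@(p-D)).round(1))
E
python3 - <<'E'
import cv2
t=cv2.imread("pics/raw_w3.png")
cv2.imwrite("pics/c3.png",cv2.resize(t[35:275,225:400],None,fx=3.3,fy=2.5,interpolation=cv2.INTER_CUBIC)[:600])
E
```

```text
cam [620.24935493 -20.90733988 360.49767984]
line0 [682.5  33.4] rack rel disc [ 50.2 -92.4]
line1 [708.9  34.6] rack rel disc [ 76.6 -93.1]
ptr [701.9 -33.7] rack rel disc [  64.5 -160.8]
ptrTop [688.4 -31.6] rack rel disc [  51.3 -157.6]
stopL [597.6 -89.1] rack rel disc [ -43.6 -208.2]
stopR [686.6 -82.9] rack rel disc [  45.7 -208.6]
stopfL [599.2 -73.3] rack rel disc [ -40.7 -192.6]
levtip [606.5 -92.9] rack rel disc [ -35.  -212.7]
levtipR [614.2 -89.9] rack rel disc [ -27.1 -210.3]
hinge [ 638.9 -159.9] rack rel disc [  -7.6 -281.9]
pl_l [ 649.5 -156.3] rack rel disc [   3.2 -279.1]
pl_r [ 661.  -155.5] rack rel disc [  14.7 -279.2]
scL [ 581.4 -165.4] rack rel disc [ -65.4 -283.1]
scR [ 712.5 -153.7] rack rel disc [  66.3 -281.2]
plat [643.5 -88.4] rack rel disc [   2.3 -210.9]
plat2 [654.2 -87.6] rack rel disc [  13.  -210.9]
```

View pics/c3.png

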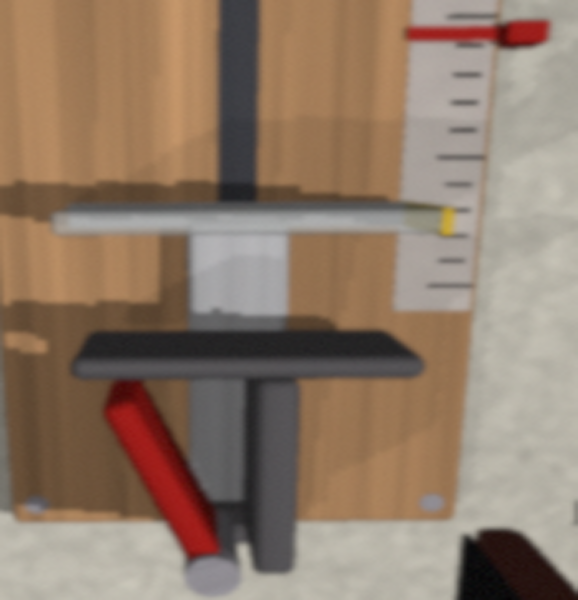

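Emit:
servo_tool(
  increments=[
    [0.9, -0.1, -1, 0, 0, 0.2, 1],
    [0.9, -0.1, -4, 0, 0, 0.2, 1],
    [0.9, -0.1, -7, 0, 0, 0.2, 1],
    [0.9, -0.1, -10, 0, 0, 0.2, 1],
    [0.9, -0.1, -12, 0, 0, 0.2, 1],
    [0.9, -0.1, -14, 0, 0, 0.2, 1],
    [0.9, -0.1, -15.5, 0, 0, 0.2, 1],
    [0.9, -0.1, -16.2, 0, 0, 0.2, 1],
    [0.9, -0.1, -16.2, 0, 0, 0.2, 1],
    [0.9, -0.1, -16.2, 0, 0, 0.2, 1],
    [0.9, -0.1, -16.2, 0, 0, 0.2, 1],
  ],
)

```text
t: 8.33
ee_pos: [635.5, -103.8, 39.7]
orientation: [2.135, 2.303, 0.002]
ft_force: [-0.0, -0.0, 0.5]
width: 87.9
grasp_force: 0.0
```

Emit:
servo_tool(
  increments=[
    [-0.06, 0.8, 0, 0, 0, 0, 1],
    [-0.12, 1.6, 0, 0, 0, 0, 1],
    [-0.18, 2.4, 0, 0, 0, 0, 1],
    [-0.24, 3.2, 0, 0, 0, 0, 1],
    [-0.3, 4.0, 0, 0, 0, 0, 1],
    [-0.36, 4.8, 0, 0, 0, 0, 1],
    [-0.41, 5.5, 0, 0, 0, 0, 1],
    [-0.45, 6.0, 0, 0, 0, 0, 1],
    [-0.48, 6.4, 0, 0, 0, 0, 1],
    [-0.49, 6.6, 0, 0, 0, 0, 1],
    [-0.49, 6.6, 0, 0, 0, 0, 1],
    [-0.49, 6.6, 0, 0, 0, 0, 1],
    [-0.49, 6.6, 0, 0, 0, 0, 1],
  ],
)

```text
t: 9.42
ee_pos: [630.5, -38.1, 39.6]
orientation: [2.135, 2.302, 0.002]
ft_force: [1.1, -5.5, 2.1]
width: 87.7
grasp_force: 2.3
```

```bash
python3 - <<'E'
from h import *
o=ctrl.get_obs(); print(o["t"],o["ee_pos"],o["orientation"],o["ft_force"],o["moment"],o["width"])
np.savez("pics/p4.npz",p=o["ee_pos"],r=o["orientation"])
snap("scene","s4.png"); snap("wrist","w4.png")
a=cv2.imread("pics/raw_s4.png")[220:300,270:370]; b=cv2.imread("pics/raw_w4.png")[20:260,220:420]
a=cv2.resize(a,None,fx=5,fy=5,interpolation=cv2.INTER_CUBIC); b=cv2.resize(b,(300,360),interpolation=cv2.INTER_CUBIC)
c=np.zeros((400,800,3),np.uint8); c[:,:500]=a; c[:360,500:]=b
cv2.imwrite("pics/c4.png",c)
E
```

```text
9.4167 [630.52160378 -38.09067898  39.57895775] [2.13523274e+00 2.30183033e+00 2.04133507e-03] [ 1.13607174 -5.45484419  2.09544131] [-0.66998162 -0.41314917 -0.28507742] 87.66665900396029
```

View pics/c4.png

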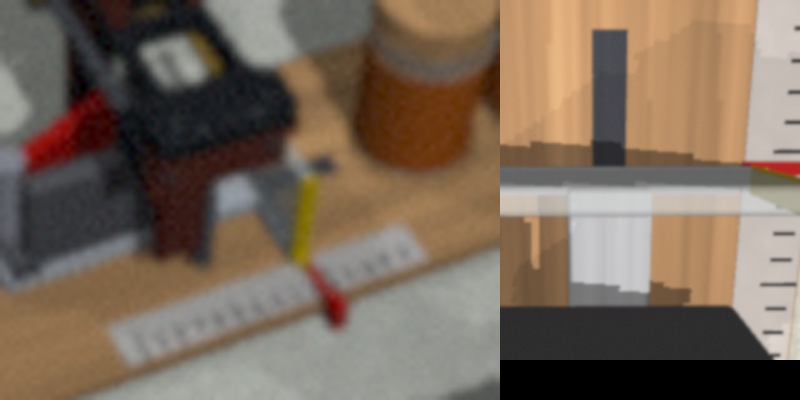

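The scene crop shows the yellow pointer foot at about (302,264), with the red line running from (312,268) to (335,300). I'll compute the remaining gap.

```bash
python3 - <<'E'
from h import *
q=np.load("pics/p4.npz"); E=wE("w4.png",q["p"],q["r"])
y=np.radians(4.25); M=np.array([[np.cos(y),np.sin(y)],[-np.sin(y),np.cos(y)]]); D=np.array([625.6,121.8])
s=lambda x,v,z:pt("s4.png",270+(x+.5)/5-.5,220+(v+.5)/5-.5,z)
w=lambda x,v,z:pt("w4.png",220+(x-500+.5)/1.5-.5,20+(v+.5)/1.5-.5,z,E)
S=lambda n,p:print(n,p[:2].round(1),(M@(p[:2]-D)).round(1))
S("line0",s(312,268,12));S("line1",s(330,293,12));S("clip",s(335,310,12));S("ptrfoot",s(302,264,15));S("ptrtop",s(311,178,72))
S("jarbase near",s(417,168,12))
S("wline",w(765,168,12));S("wfoot",w(680,167,15));S("wtopf",w(680,187,72));S("wtopb",w(680,213,72));
a=cv2.imread("pics/raw_w4.png"); h=cv2.cvtColor(a,cv2.COLOR_BGR2HSV)
for c in (385,390,395,400,405,410,415): print(c,[ (r,*h[r,c]) for r in range(124,150,2)] if c in(395,410) else "")
# red line pixels in scene
b=cv2.imread("pics/raw_s4.png"); h=cv2.cvtColor(b,cv2.COLOR_BGR2HSV)
m=((h[...,0]<8)|(h[...,0]>172))&(h[...,1]>140); m[:265]=0; m[290:]=0; m[:,:325]=0; m[:,345:]=0
for r in range(265,290):
    c=np.where(m[r])[0]
    if len(c): print(r,c.min(),c.max(), (M@(s((c.mean()-270+.5)*5-.5,(r-220+.5)*5-.5,12)[:2]-D)).round(1))
m=(abs(h[...,0].astype(int)-27)<6)&(h[...,1]>150)&(h[...,2]>90)
for r in range(250,280):
    c=np.where(m[r,320:345])[0]+320
    if len(c): print("y",r,c.min(),c.max())
E
```

```text
line0 [688.7  36.3] [ 56.6 -90. ]
line1 [705.4  37.9] [ 73.3 -89.6]
clip [715.4  35.8] [ 83.1 -92.4]
ptrfoot [687.1  31.4] [ 54.6 -94.7]
ptrtop [683.4  31.5] [ 50.9 -94.4]
jarbase near [646.7 114.1] [20.5 -9.2]
wline [689.2  33.7] [ 56.9 -92.6]
wfoot [658.1  32. ] [ 25.8 -92. ]
wtopf [648.4  30.8] [ 16.  -92.4]
wtopb [649.2  24.4] [ 16.3 -98.9]
385 
390 
395 [(124, np.uint8(14), np.uint8(19), np.uint8(199)), (126, np.uint8(6), np.uint8(36), np.uint8(196)), (128, np.uint8(1), np.uint8(144), np.uint8(182)), (130, np.uint8(2), np.uint8(204), np.uint8(174)), (132, np.uint8(15), np.uint8(199), np.uint8(132)), (134, np.uint8(24), np.uint8(158), np.uint8(97)), (136, np.uint8(25), np.uint8(71), np.uint8(93)), (138, np.uint8(27), np.uint8(55), np.uint8(93)), (140, np.uint8(27), np.uint8(55), np.uint8(93)), (142, np.uint8(26), np.uint8(52), np.uint8(98)), (144, np.uint8(26), np.uint8(43), np.uint8(130)), (146, np.uint8(27), np.uint8(36), np.uint8(156)), (148, np.uint8(26), np.uint8(33), np.uint8(171))]
400 
405 
410 [(124, np.uint8(13), np.uint8(18), np.uint8(194)), (126, np.uint8(6), np.uint8
[... 321 characters left out ...]
, (140, np.uint8(25), np.uint8(69), np.uint8(93)), (142, np.uint8(26), np.uint8(52), np.uint8(99)), (144, np.uint8(26), np.uint8(41), np.uint8(132)), (146, np.uint8(27), np.uint8(34), np.uint8(156)), (148, np.uint8(27), np.uint8(30), np.uint8(171))]
415 
277 334 334 [ 68.7 -91.3]
278 335 336 [ 72.7 -89.5]
279 335 338 [ 76.3 -88.8]
280 335 338 [ 78.9 -90.3]
281 335 338 [ 81.5 -91.8]
282 335 338 [ 84.1 -93.2]
283 336 338 [ 87.1 -93.6]
284 337 337 [ 89.7 -95.1]
y 256 331 333
y 257 330 333
y 258 330 333
y 259 330 333
y 260 330 332
y 261 329 332
y 262 329 332
y 263 329 332
y 264 329 332
y 265 329 332
y 266 329 331
y 267 329 331
y 268 329 331
y 269 328 331
y 270 328 331
y 271 328 331
y 272 330 330
```

Emit:
servo_tool(
  increments=[
    [-0.01, 0.15, 0, 0, 0, 0, 1],
    [-0.02, 0.3, 0, 0, 0, 0, 1],
    [-0.02, 0.3, 0, 0, 0, 0, 1],
    [-0.02, 0.3, 0, 0, 0, 0, 1],
    [-0.02, 0.3, 0, 0, 0, 0, 1],
    [-0.02, 0.3, 0, 0, 0, 0, 1],
    [-0.02, 0.3, 0, 0, 0, 0, 1],
    [-0.02, 0.3, 0, 0, 0, 0, 1],
    [-0.02, 0.3, 0, 0, 0, 0, 1],
    [-0.02, 0.3, 0, 0, 0, 0, 1],
  ],
)

```text
t: 10.35
ee_pos: [629.8, -35.1, 38.8]
orientation: [2.136, 2.303, 0.001]
ft_force: [2.1, -4.8, 2.7]
width: 87.6
grasp_force: 2.4
```

```bash
python3 - <<'E'
from h import *
o=ctrl.get_obs(); print(o["t"],o["ee_pos"],o["ft_force"],o["width"])
snap("scene","s5.png"); snap("wrist","w5.png")
a=cv2.imread("pics/raw_s5.png")[240:295,300:360]; b=cv2.imread("pics/raw_w5.png")[90:170,360:440]
a=cv2.resize(a,(430,394),interpolation=cv2.INTER_CUBIC); b=cv2.resize(b,(370,370),interpolation=cv2.INTER_CUBIC)
c=np.zeros((400,800,3),np.uint8); c[:394,:430]=a; c[:370,430:]=b
cv2.imwrite("pics/c5.png",c)
E
```

```text
10.35 [629.77755335 -35.08409365  38.75464078] [ 2.1152409  -4.82943155  2.73292136] 87.60867179427724
```

View pics/c5.png

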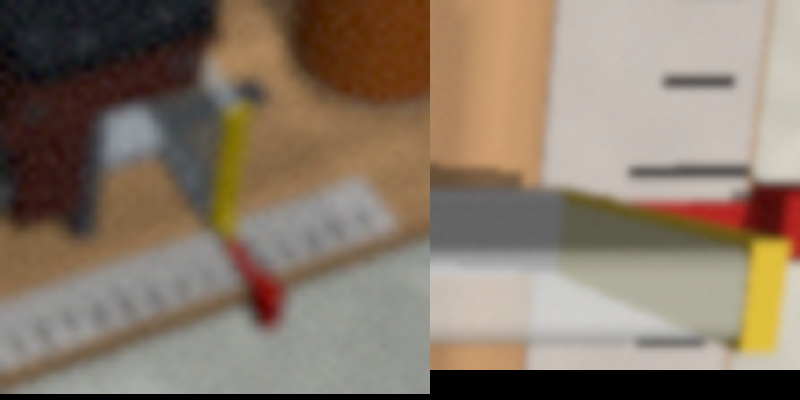

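The pointer foot is at the line: in the wrist crop the fence foot is at row 190 and the line centre at row 223, so the fence centre is within about 1 mm. The lever is still open, and the leg has been held there for over 0.5 s. Closing now.

Emit:
servo_tool(
  increments=[
    [0.25, 0.02, 0, 0, 0, 0, 0.85],
    [0.5, 0.04, 0, 0, 0, 0, 0.7],
    [0.75, 0.06, 0, 0, 0, 0, 0.5],
    [0.75, 0.06, 0, 0, 0, 0, 0.2],
    [0.75, 0.06, 0, 0, 0, 0, 0],
    [0.75, 0.06, 0, 0, 0, 0, -0.3],
    [0.75, 0.06, 0, 0, 0, 0, -0.6],
    [0.75, 0.06, 0, 0, 0, 0, -1],
    [0.75, 0.06, 0, 0, 0, 0, -1],
    [0.75, 0.06, 0, 0, 0, 0, -1],
    [0.75, 0.06, 0, 0, 0, 0, -1],
    [0.75, 0.06, 0, 0, 0, 0, -1],
    [0.75, 0.06, 0, 0, 0, 0, -1],
    [0.75, 0.06, 0, 0, 0, 0, -1],
  ],
)

```text
t: 11.62
ee_pos: [637.6, -34.3, 37.0]
orientation: [2.135, 2.304, 0.001]
ft_force: [9.3, -4.8, -13.0]
width: 27.3
grasp_force: 32.5
```

```bash
python3 - <<'E'
from h import *
o=ctrl.get_obs(); print(o["t"],o["ee_pos"],o["ft_force"],o["width"],o["grasp_force"])
snap("scene","s6.png"); snap("wrist","w6.png")
a=cv2.imread("pics/raw_s6.png")[200:310,260:420]; b=cv2.imread("pics/raw_w6.png")[90:170,360:440]
a=cv2.resize(a,(430,296),interpolation=cv2.INTER_CUBIC); b=cv2.resize(b,(370,370),interpolation=cv2.INTER_CUBIC)
c=np.zeros((400,800,3),np.uint8); c[:296,:430]=a; c[:370,430:]=b
cv2.imwrite("pics/c6.png",c)
E
```

```text
11.6167 [637.57292128 -34.29113987  36.99961834] [  9.33353857  -4.76494006 -12.95887023] 27.319763434041334 32.502484023571014
```

View pics/c6.png

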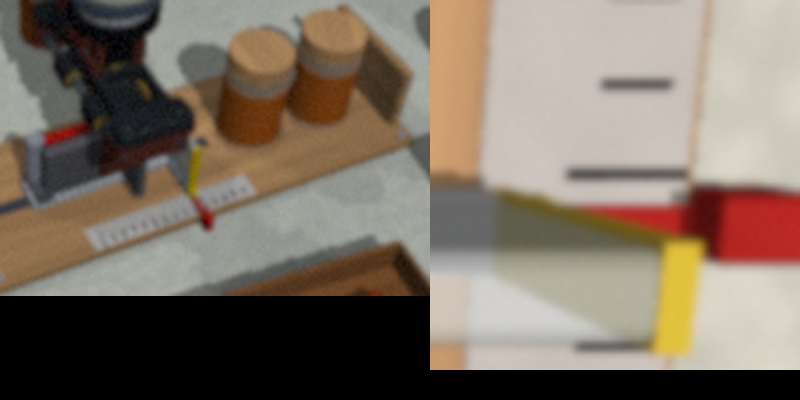

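Emit:
servo_tool(
  increments=[
    [0, -0.05, 0, 0, 0, 0, -1],
    [0, -0.1, 0, 0, 0, 0, -1],
    [0, -0.1, 0, 0, 0, 0, -1],
    [0, -0.1, 0, 0, 0, 0, -1],
    [0, -0.1, 0, 0, 0, 0, -1],
    [0, -0.1, 0, 0, 0, 0, -1],
  ],
)

```text
t: 12.22
ee_pos: [637.6, -35.4, 37.0]
orientation: [2.135, 2.303, 0.001]
ft_force: [9.2, -4.8, -13.3]
width: 27.6
grasp_force: 32.6
```

```bash
python3 -c "
from workcell import ctrl
o=ctrl.get_obs(); print(o['t'],o['ee_pos'],o['ft_force'],o['width'],o['grasp_force']); print(ctrl.close_job())"
```

```text
12.2167 [637.64529991 -35.35061024  36.97067347] [  9.21654555  -4.80947616 -13.29657621] 27.575074487704313 32.61825419962406
the job is handed in; nothing more can be done
None
```

I handed the job in at 12.2 s. The matching jar is standing on the free disc, the leg is at the red line (pointer off by about 0–3 mm by my image estimate), and the lever is closed and still squeezed at about 32 N; the hand-in did not report a verdict.

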